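# Sort inspected mouldings into their pocket trays

### The arm

A 6-joint arm with a two-finger parallel gripper is mounted at the origin on the work surface. World frame = base frame: x ahead of the robot, y to its left, z up, the work surface at z = 0. Lengths are in m, angles in rad, forces in N, time in s.
With the tool pointing down it reaches from about 0.35 to 0.725 m from the base axis. Payload 4.3 kg.
Tool frame: the origin (TCP) lies at the very end of the fingers, on their centre line; the grasp point (between the pads) lies 19 mm behind it (bot.hold_point_z is the distance from the TCP to the grasp point, in m); z points along the fingers, y is the direction in which the jaws open and shut (so a half turn about z gives the same grasp; the last joint's range is limited). The gripper opens to 85 mm and grips with 20 to 120 N. Pads are 22 mm wide; open, the fingers measure 114 mm over their backs; the gripper's body (76 mm by 85 mm) begins 54 mm behind the grasp point. The pads swing forward as they close: fully open they stand 13 mm farther back than shut.
Start: joints at [1.16, 0.377, 0.081, 1.274, 0, 1.46], TCP at [0.17, 0.549, 0.231] pointing down, gripper open.
Joint ranges: [-2.72, 2.72], [-0.84, 1.66], [-1.02, 1.22], [-1.77, 2.12], [-1.37, 1.28], [-3.14, 3.14]. Speed limits (rad/s): [2.57, 2.57, 3.14, 3.14, 3.14, 3.14].

### API

Orientations are given as a unit quaternion [x, y, z, w].
In Python, from plant import bot gives the robot as it stands.
- The arm moves only by the tool step_arm, never from a script. Its arguments are lists of equal length, an entry for each row: "xyz": the shift along the tool's x, y, z in m, a list of three; "twist": the turn about the tool's z in rad; "grip": the finger opening in m, from 0 to 0.0854. A call has 1 to 8 rows; each row shifts and turns the commanded pose from where the row before left it, along the tool's axes as they then stand; what a row does not reach is not made up. A row lasts 1/10 s, in which the tool goes at most 50 mm and 8.59 degrees, less where a joint would pass 70% of its speed; a pose out of reach is approached as far as the arm can. A call is refused whole if a number of a shift passes 0.05 or a number of a turn 0.15, either way. A call with a gripper value outside its range is refused whole. The fingers move at their own pace and stop on an object; "newtons" is the grip in N (left out, the last holds). Time passes only in rows, so rows that do not move let the fingers close. It gives the time, the measured TCP pose, the force and the opening at its end, in the units of the state.
- bot.state(): the state, without advancing time (a new reading comes with each control period).
- bot.capture(name): name is "side" or "top" or "wrist"; returns the picture (384x512x3 uint8, blue, green, red); there is no depth.
- bot.get_calibration(name): a dict with "intrinsics" (3x3 intrinsics, pixels), "R" (3x3) and "t" (3): a world point X has camera coordinates R X + t; the wrist camera has in their place "T_tool_cam" (4x4, takes a point from camera to tool coordinates, whose origin is the TCP and whose axes are the flange's). Camera axes: x right, y down, z forward; pixel columns grow to the right and rows downward; lengths in m; the calibration is good to about 2 mm. A picture is of the moment at which its call begins: read the wrist's pose just before it. get_calibration takes no time and is no camera call.
- bot.job_done(): hands the job in, once; it reports no verdict.
The state is a dict: "t": time; "joint_pos": joint angles; "joint_vel": joint speeds; "joint_torque": joint torques, N m; "tcp_pos": TCP position; "tcp_rot": TCP orientation; "contact_force": force on the tool from outside, world axes, zero at the start; "ft_torque": the same for the moment, N m; "opening": finger opening in m.
Only numpy, scipy, OpenCV 4.12 (cv2) and the standard library are available. Lean on these libraries where they do the work, as an engineer would, in place of code of your own. Each camera call takes 0.05 s, during which the arm holds its last target.

### The job

Put the five loose black mouldings on the bench away into the grey trays: each goes into an empty pocket of the tray that holds the fixed sample of its own kind (sleeves with the sleeve, square housings with the square one, the strip housing with the strip), one part to a pocket, standing upright on the pocket floor. Leave the small bottle and the roll of tape that stand among them where they are.

Things in the scene. Friction and masses are not known exactly. Their poses are not given: they have to be found in the camera images.
- sleeve_a_mid (a point): Loose black plastic sleeve (a short round tube) standing upright on the bench: outer diameter 36, bore 24, height 50 mm. The point is its centre, 25 mm above its underside; z is the tube's axis (up). One of two alike.
- sleeve_b_mid (a point): Loose black plastic sleeve (a short round tube) standing upright on the bench: outer diameter 36, bore 24, height 50 mm. The point is its centre, 25 mm above its underside; z is the tube's axis (up). One of two alike.
- square_a_mid (a point): Loose black plastic square housing, open at the top with four cells, standing upright on the bench: 32 x 32 mm in plan, height 48 mm, walls 4 mm. The point is its centre, 24 mm above its underside; x and y are square to its faces, z up. One of two alike.
- square_b_mid (a point): Loose black plastic square housing, open at the top with four cells, standing upright on the bench: 32 x 32 mm in plan, height 48 mm, walls 4 mm. The point is its centre, 24 mm above its underside; x and y are square to its faces, z up. One of two alike.
- strip_mid (a point): Loose black plastic strip housing, open at the top with four cells in a row, standing upright on the bench: 22 mm (its x) by 64 mm (its y, the long way), height 42 mm, walls 4 mm. The point is its centre, 21 mm above its underside; z up. The only loose one of its kind.
- tray_round: Fixed grey plastic tray, 72 (x) x 200 (y) x 15 mm high, lying flat on the bench, with three round pockets of 56 mm diameter in a row along its y axis, each 12 mm deep (pocket floor 3 mm above the bench). Centres at y = -62, 0 and +62 mm. The one at -62 holds a sample sleeve fastened in place (50 mm high, top 53 mm above the bench); those at 0 and +62 are empty. Origin: centre of the tray's underside, z up.
- tray_square: Fixed grey plastic tray, 72 (x) x 200 (y) x 15 mm high, lying flat on the bench, with three square pockets of 52 x 52 mm in a row along its y axis, each 12 mm deep (pocket floor 3 mm above the bench). Centres at y = -62, 0 and +62 mm. The one at -62 holds a sample square housing fastened in place (48 mm high, top 51 mm above the bench); those at 0 and +62 are empty. Origin: centre of the tray's underside, z up.
- tray_long: Fixed grey plastic tray, 72 (x) x 200 (y) x 15 mm high, lying flat on the bench, with two oblong pockets of 42 (x) x 84 (y) mm in a row along its y axis, each 12 mm deep (pocket floor 3 mm above the bench). Centres at y = -47 and +47 mm. The one at -47 holds a sample strip housing fastened in place (42 mm high, top 45 mm above the bench, long way along y); that at +47 is empty. Origin: centre of the tray's underside, z up.
- bottle_mid (a point): Small white bottle standing loose among the parts, diameter 34, height 66 mm; to be left alone. The point is its centre, 33 mm up; z up.
- roll_mid (a point): Roll of green tape lying flat and loose among the parts, diameter 50, height 20 mm; to be left alone. The point is its centre, 10 mm up; z up.
Things that resemble listed ones, but are neither listed nor needed, are in the scene too. What is shaped like the part that bears square_a_mid but yellow is not meant.

How it is judged:
At the end, for the whole second after the job is handed in: All five parts are in empty pockets of the tray with their own sample: within 15 mm of the pocket centre along each tray axis, at most 4 mm above the pocket floor, upright within 0.12 rad, one to a pocket, at rest and let go (x of sleeve_a_mid in the frame of tray_round between -0.015 and 0.015 m and (y of sleeve_a_mid in the frame of tray_round between -0.015 and 0.015 m or y of sleeve_a_mid in the frame of tray_round between 0.047 and 0.077 m) and z of each of sleeve_a_mid, sleeve_b_mid in the frame of tray_round below 0.032 m and angle between each of sleeve_a_mid, sleeve_b_mid, square_a_mid, square_b_mid, strip_mid's own z axis and vertical below 0.12 rad and linear speed of each of sleeve_a, sleeve_b, square_a, square_b, strip below 0.02 m/s and contact force between each of sleeve_a, sleeve_b, square_a, square_b, strip and the fingers below 0.1 N and x of sleeve_b_mid in the frame of tray_round between -0.015 and 0.015 m and (y of sleeve_b_mid in the frame of tray_round between -0.015 and 0.015 m or y of sleeve_b_mid in the frame of tray_round between 0.047 and 0.077 m) and x of square_a_mid in the frame of tray_square between -0.015 and 0.015 m and (y of square_a_mid in the frame of tray_square between -0.015 and 0.015 m or y of square_a_mid in the frame of tray_square between 0.047 and 0.077 m) and z of each of square_a_mid, square_b_mid in the frame of tray_square below 0.031 m and x of square_b_mid in the frame of tray_square between -0.015 and 0.015 m and (y of square_b_mid in the frame of tray_square between -0.015 and 0.015 m or y of square_b_mid in the frame of tray_square between 0.047 and 0.077 m) and x of strip_mid in the frame of tray_long between -0.015 and 0.015 m and y of strip_mid in the frame of tray_long between 0.032 and 0.062 m and z of strip_mid in the frame of tray_long below 0.028 m); the robot touches nothing.
It fails at once if the small white bottle among the parts is pushed more than 30 mm from its place or tipped over (distance of bottle_mid from where it was at the start of the episode above 0.03 m or angle between bottle_mid's own z axis and vertical above 0.6 rad).
It fails at once if the roll of tape among the parts is pushed more than 30 mm from its place or tipped over (distance of roll_mid from where it was at the start of the episode above 0.03 m or angle between roll_mid's own z axis and vertical above 0.6 rad).
It also fails if it takes over 109 s, if anything falls off the work surface, if the arm or the gripper's body presses on something with over 40 N, if the wrist force passes 120 N, or if a joint passes its speed limit or range.

## Working session

There is one attempt and no reset: what is moved stays moved. The work goes in short steps, Python scripts to look and compute and a tool call to move; the robot and the scene stay as the last step left them, time stands still between calls to the robot, and variables do not carry over. Pictures are saved under pics/ and viewed, and the job is handed in when it is done.

Besides the shell and the picture viewer there is one more tool, called after "Call:" by a JSON object that holds its "op" and its "data". step_arm: Moves the arm, as the interface text tells. Its arguments: {"type":"object","properties":{"xyz":{"type":"array"},"twist":{"type":"array"},"grip":{"type":"array"},"newtons":{"type":"number"}},"required":["xyz","twist","grip"]}

```bash
mkdir -p pics; ls
python3 - <<'E'
from plant import bot
import cv2,numpy as np
s=bot.state(); print({k:np.round(v,3).tolist() for k,v in s.items()})
for n in("top","side"):
    cv2.imwrite(f"pics/{n}0.png",bot.capture(n))
for n in("top","side","wrist"):
    print(n,bot.get_calibration(n))
print(bot.hold_point_z)
E
```

```text
pics
{'t': 0.0, 'joint_pos': [1.16, 0.378, 0.08, 1.274, -0.0, 1.461], 'joint_vel': [0.002, -0.002, 0.002, 0.0, 0.0, 0.001], 'joint_torque': [0.001, -46.36, 26.988, 0.021, 0.0, 0.0], 'tcp_pos': [0.17, 0.549, 0.23], 'tcp_rot': [0.15, 0.989, -0.001, -0.0], 'contact_force': [-0.183, 0.234, -0.26], 'ft_torque': [0.02, -0.03, 0.016], 'opening': 0.085}
top {'intrinsics': array([[409.03821156,   0.        , 251.95751493],
       [  0.        , 409.03821156, 190.98116762],
       [  0.        ,   0.        ,   1.        ]]), 'R': array([[-0.02961152, -0.99951682, -0.00944942],
       [-0.99661963,  0.03024782, -0.07638311],
       [ 0.07663202,  0.00715566, -0.99703377]]), 't': array([-0.00194982,  0.55129969,  0.99233422])}
side {'intrinsics': array([[346.52592447,   0.        , 254.06900843],
       [  0.        , 346.52592447, 190.0806912 ],
       [  0.        ,   0.        ,   1.        ]]), 'R': array([[ 0.90075928, -0.43420175, -0.01007739],
       [-0.28181137, -0.5666528 , -0.77426543],
       [ 0.33047702,  0.7002667 , -0.63278076]]), 't': array([-0.50397624,  0.15472891,  0.70855535])}
wrist {'intrinsics': array([[324.62675222,   0.        , 251.86430132],
       [  0.        , 324.62675222, 191.55944094],
       [  0.        ,   0.        ,   1.        ]]), 'T_tool_cam': array([[ 2.99552317e-04, -9.60503465e-01, -2.78267865e-01,
         7.12769731e-02],
       [ 9.99999934e-01,  2.30514787e-04,  2.80815914e-04,
        -3.24867241e-04],
       [-2.05579801e-04, -2.78267931e-01,  9.60503470e-01,
        -1.43215064e-01],
       [ 0.00000000e+00,  0.00000000e+00,  0.00000000e+00,
         1.00000000e+00]])}
0.0187
```

View pics/top0.png

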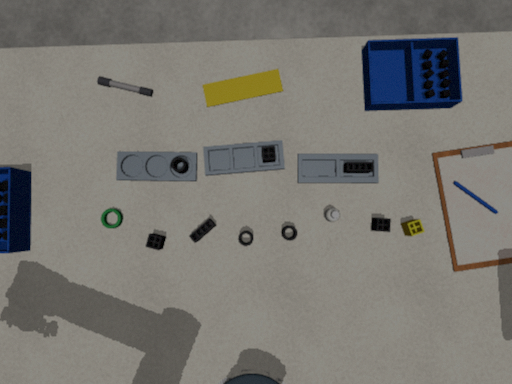

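View pics/side0.png

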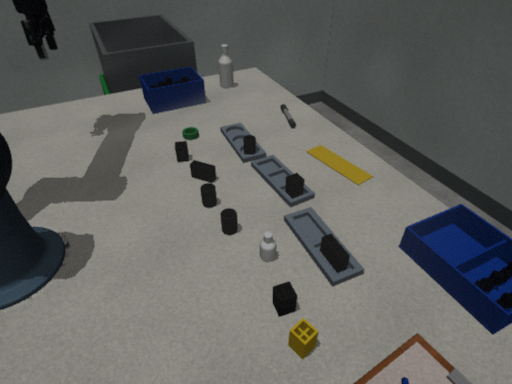

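Top view candidates: black pieces at square (156,241), strip (203,229), sleeves (246,237) and (289,232), square (381,225). Look-alikes to avoid are the yellow square (414,227), the tray samples (180,165), (268,154), (358,168), and the blue-bin parts. The bottle is at (333,214) and the tape at (112,217).

```bash
cat > h.py <<'E'
import numpy as np,cv2
from plant import bot
def ray(n,uv,z,tool=None):
    c=bot.get_calibration(n); K=c["intrinsics"]
    uv=np.atleast_2d(uv).astype(float)
    d=np.c_[uv,np.ones(len(uv))]@np.linalg.inv(K).T
    if n=="wrist":
        from scipy.spatial.transform import Rotation as Rr
        p,q=tool; Rt=Rr.from_quat(q).as_matrix(); T=c["T_tool_cam"]
        Rw=Rt@T[:3,:3]; o=Rt@T[:3,3]+p
    else:
        Rw=c["R"].T; o=-Rw@c["t"]
    d=d@Rw.T
    return o+d*((z-o[2])/d[:,2])[:,None]
E
python3 - <<'E'
from h import *
im=cv2.imread("pics/top0.png")
cv2.imwrite("pics/crop0.png",cv2.resize(im[120:260,90:440],None,fx=2.28,fy=2.28,interpolation=cv2.INTER_CUBIC))
g=im.max(2)
m=(g<60).astype(np.uint8)
n,l,st,ce=cv2.connectedComponentsWithStats(m)
for i in range(1,n):
    if st[i,4]>60 and 90<ce[i][0]<440 and 120<ce[i][1]<260:
        print("blk",ce[i].round(1),st[i],ray("top",ce[i],0.045)[0].round(3))
hsv=cv2.cvtColor(im,cv2.COLOR_BGR2HSV)
# trays: bluish grey
m=((im[...,0].astype(int)-im[...,2]>12)&(g<190)&(hsv[...,1]<140)).astype(np.uint8)
m=cv2.morphologyEx(m,cv2.MORPH_CLOSE,np.ones((5,5)))
cs,_=cv2.findContours(m,0,2)
for c in cs:
    if cv2.contourArea(c)>1000:
        r=cv2.minAreaRect(c); b=cv2.boxPoints(r); w=ray("top",b,0.015)[:,:2]
        print("tray",np.round(r[0],1),np.round(r[1],1),r[2],w.mean(0).round(4),np.linalg.norm(w-np.roll(w,1,0),axis=1).round(3),w.round(3).tolist())
E
```

```text
blk [268.2 153.5] [262 145  14  18 214] [ 0.639 -0.061  0.045]
blk [179.2 164.5] [170 156  19  18 203] [0.619 0.156 0.045]
blk [358.2 167. ] [343 161  31  15 334] [ 0.6   -0.278  0.045]
blk [202.4 229.9] [190 219  26  23 261] [0.459 0.103 0.045]
blk [380.2 224.1] [371 218  19  13 230] [ 0.46  -0.324  0.045]
blk [405.5 228.3] [401 222  10  13  64] [ 0.448 -0.383  0.045]
blk [289.  232.4] [282 226  15  14 112] [ 0.447 -0.104  0.045]
blk [245.3 237.9] [239 231  14  15  97] [0.437 0.001 0.045]
blk [155.5 241. ] [146 233  20  17 231] [0.436 0.216 0.045]
tray [337.5 168. ] [26. 79.] 90.0 [ 0.6026 -0.2337] [0.065 0.197 0.065 0.197] [[0.638, -0.136], [0.632, -0.334], [0.567, -0.33], [0.573, -0.134]]
tray [156.1 165.9] [77.9 27. ] 1.023030161857605 [0.622  0.2203] [0.196 0.068 0.197 0.068] [[0.593, 0.319], [0.661, 0.317], [0.651, 0.121], [0.583, 0.124]]
tray [243.4 157.2] [26.9 78. ] 85.03025817871094 [6.371e-01 6.000e-04] [0.068 0.196 0.068 0.195] [[0.666, 0.1], [0.677, -0.095], [0.609, -0.099], [0.598, 0.096]]
```

View pics/crop0.png

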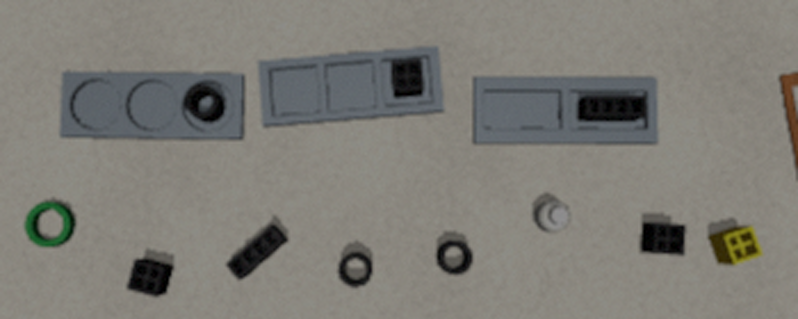

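Call:
{"op": "step_arm", "data": {"xyz": [[0,0,0],[0,0,0],[0,0,0],[0,0,0],[0,0,0],[0,0,0],[0,0,0],[0,0,0]], "twist": [0.15,0.15,0.15,0.15,0.15,0.15,0.15,0.15], "grip": [0.085,0.085,0.085,0.085,0.085,0.085,0.085,0.085]}}

```text
t: 0.9
tcp_pos: [0.1702, 0.5488, 0.2307]
tcp_rot: [0.684, 0.729, -0.001, 0.0]
contact_force: [0.4, -0.1, 0.2]
opening: 0.0847
```

```bash
cat >> h.py <<'E'
from scipy.spatial.transform import Rotation as Rr
def go(x,y,z,psi=None):
    """print twist (tool) then tool-frame shift after that twist, to reach world target; psi=tool-y angle deg"""
    s=bot.state(); R=Rr.from_quat(s["tcp_rot"]).as_matrix()
    ps=np.arctan2(R[1,1],R[0,1]); tw=0
    if psi is not None:
        d=np.deg2rad(psi)-ps; d=(d+np.pi/2)%np.pi-np.pi/2; tw=-d
    R2=R@Rr.from_euler("z",tw).as_matrix()
    print("t",round(float(s["t"]),2),"tcp",np.round(s["tcp_pos"],4),"psi",round(np.rad2deg(ps),2),"j",np.round(s["joint_pos"],2),"op",np.round(s["opening"],4),"F",np.round(s["contact_force"],1),"tilt",np.round(np.rad2deg(np.arccos(-R[2,2])),2))
    print("twist",round(tw,3),"shift",np.round(R2.T@(np.array([x,y,z])-s["tcp_pos"]),4))
E
python3 -c "
from h import *
go(.52,.22,.23,0)"
```

```text
t 0.9 tcp [0.1702 0.5488 0.2307] psi 3.66 j [ 1.16  0.38  0.08  1.27 -0.    2.67] op 0.0847 F [ 0.4 -0.1  0.2] tilt 0.07
twist 0.064 shift [-0.3288  0.3498  0.0009]
```

Call:
{"op": "step_arm", "data": {"xyz": [[0,0,0],[-0.033,0.035,0],[-0.033,0.035,0],[-0.033,0.035,0],[-0.033,0.035,0],[-0.033,0.035,0],[-0.033,0.035,0],[-0.033,0.035,0]], "twist": [0.064,0,0,0,0,0,0,0], "grip": [0.085,0.085,0.085,0.085,0.085,0.085,0.085,0.085]}}

```text
t: 1.7
tcp_pos: [0.4176, 0.318, 0.231]
tcp_rot: [0.705, 0.709, -0.0, -0.0]
contact_force: [0.4, 0.4, 0.6]
opening: 0.0851
```

Call:
{"op": "step_arm", "data": {"xyz": [[-0.033,0.035,0],[-0.033,0.035,0],[-0.033,0.035,0],[0,0,0],[0,0,0]], "twist": [0,0,0,0,0], "grip": [0.085,0.085,0.085,0.085,0.085]}}

```text
t: 2.2
tcp_pos: [0.5226, 0.2203, 0.2305]
tcp_rot: [0.706, 0.708, -0.001, -0.001]
contact_force: [0.3, 0.5, 0.6]
opening: 0.0848
```

```bash
cat >> h.py <<'E'
import json
def snap(name):
    s=bot.state(); im=bot.capture("wrist"); cv2.imwrite(f"pics/{name}.png",im)
    json.dump([list(map(float,s["tcp_pos"])),list(map(float,s["tcp_rot"]))],open(f"pics/{name}.json","w")); return im
def load(name):
    p=json.load(open(f"pics/{name}.json")); return cv2.imread(f"pics/{name}.png"),(np.array(p[0]),np.array(p[1]))
E
python3 -c "
from h import *
go(.52,.0,.23,0); snap('w1')"
```

```text
t 2.2 tcp [0.5226 0.2203 0.2305] psi 0.2 j [0.29 0.36 0.06 1.27 0.   1.85] op 0.0848 F [0.3 0.5 0.6] tilt 0.09
twist 0.003 shift [-0.2203 -0.0026  0.0005]
```

View pics/w1.png

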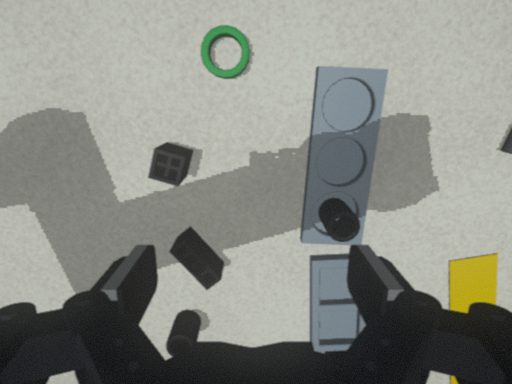

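Wrist view 1: square A (172,163), strip (197,258), a sleeve partly seen at (185,330), tape (226,52), round tray with pockets at (347,103), (340,161).

Call:
{"op": "step_arm", "data": {"xyz": [[-0.045,0,0],[-0.045,0,0],[-0.045,0,0],[-0.045,0,0],[0,0,0],[0,0,0]], "twist": [0,0,0,0,0,0], "grip": [0.085,0.085,0.085,0.085,0.085,0.085]}}

```text
t: 2.85
tcp_pos: [0.5227, 0.042, 0.2314]
tcp_rot: [0.705, 0.709, 0.0, -0.0]
contact_force: [0.5, 0.6, 0.5]
opening: 0.0848
```

```bash
python3 -c "
from h import *
go(.52,-.22,.23,0); snap('w2')"
```

```text
t 2.85 tcp [0.5227 0.042  0.2314] psi 0.34 j [-0.04  0.27 -0.06  1.23  0.    1.52] op 0.0848 F [0.5 0.6 0.5] tilt 0.05
twist 0.006 shift [-0.262  -0.0027  0.0012]
```

Call:
{"op": "step_arm", "data": {"xyz": [[-0.045,0,0],[-0.045,0,0],[-0.045,0,0],[-0.045,0,0],[-0.045,0,0],[-0.04,0,0],[0,0,0],[0,0,0]], "twist": [0,0,0,0,0,0,0,0], "grip": [0.085,0.085,0.085,0.085,0.085,0.085,0.085,0.085]}}

```text
t: 3.7
tcp_pos: [0.5255, -0.2223, 0.231]
tcp_rot: [0.705, 0.71, 0.0, -0.001]
contact_force: [0.4, -0.4, -0.4]
opening: 0.0851
```

```bash
python3 -c "
from h import *
go(.46,-.32,.23,0); snap('w3')
a=cv2.imread('pics/w2.png');b=cv2.imread('pics/w3.png')
cv2.imwrite('pics/w23.png',cv2.resize(np.hstack([a,b]),None,fx=.78,fy=.78))"
```

```text
t 3.7 tcp [ 0.5255 -0.2223  0.231 ] psi 0.41 j [-0.51  0.37  0.07  1.27  0.    1.05] op 0.0851 F [ 0.4 -0.4 -0.4] tilt 0.07
twist 0.007 shift [-0.0977 -0.0655  0.0009]
```

View pics/w23.png

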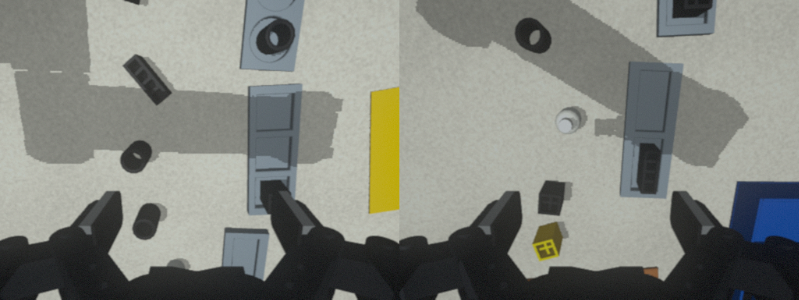

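Wrist view 2 (halved scale): strip (148,78), sleeves (136,156) and (147,221), square tray centre (273,150). View 3: sleeve (533,36), bottle (568,121), square B (551,197), yellow look-alike (546,243), long tray (652,130).

Run:
```python
from h import *
def norm(w):
    r=cv2.minAreaRect((w[:,:2]*1000).astype(np.float32)); return np.round(r[0],1),np.round(r[1],1),round(r[2],1)
for n,roi in(("w1",(300,60,395,245)),("w2",(310,105,395,280)),("w3",(275,70,375,260))):
    im,t=load(n); x0,y0,x1,y1=roi
    d=im[...,0].astype(int)-im[...,2]; g=im.max(2)
    m=((d>7)|(g<45)).astype(np.uint8)
    mm=np.zeros_like(m); mm[y0:y1,x0:x1]=m[y0:y1,x0:x1]
    mm=cv2.morphologyEx(mm,cv2.MORPH_OPEN,np.ones((3,3)))
    cs,_=cv2.findContours(mm,0,1); c=max(cs,key=cv2.contourArea)
    q=cv2.boxPoints(cv2.minAreaRect(c))
    w=ray("wrist",c[:,0,:],0.015,t)
    print(n,cv2.contourArea(c),norm(w))
    v=im.copy(); cv2.drawContours(v,[c],-1,(0,0,255),1)
    cv2.imwrite(f"pics/{n}_tray.png",v[y0-20:y1+10,x0-20:x1+20])
a=[cv2.resize(cv2.imread(f"pics/{n}_tray.png"),(260,400)) for n in("w1","w2","w3")]
cv2.imwrite("pics/trays.png",np.hstack(a))
im,t=load("w1"); A=im[130:200,140:210]; B=im[215:300,155:240]
im,t=load("w2"); C=im[170:230,140:210]; D=im[250:320,155:220]
im,t=load("w3"); E=im[215:285,165:225]; 
rs=lambda k:cv2.resize(cv2.convertScaleAbs(k,alpha=2.2),(260,260),interpolation=cv2.INTER_CUBIC)
cv2.imwrite("pics/parts.png",np.vstack([np.hstack([rs(A),rs(B),rs(C)]),np.hstack([rs(D),rs(E),rs(E)])]))
```

```text
w1 11268.0 (array([621.1, 221.6]), array([200.,  73.]), 87.6)
w2 8607.5 (array([635.6,   1.8]), array([ 73.2, 200.3]), 3.1)
w3 10846.5 (array([ 602.2, -232.8]), array([200.1,  72.4]), 88.1)
```

View pics/trays.png

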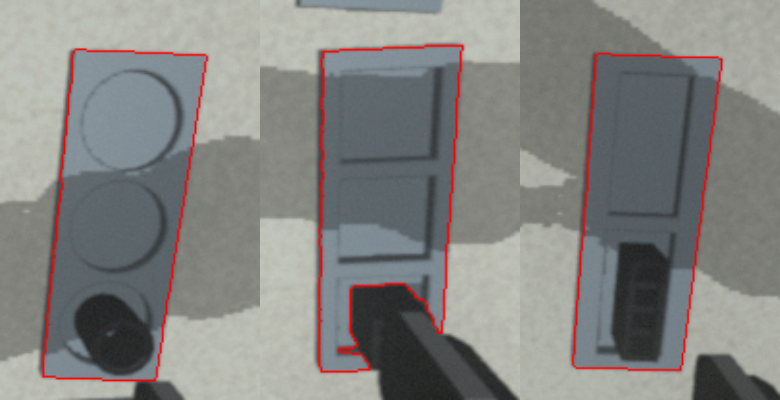

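View pics/parts.png

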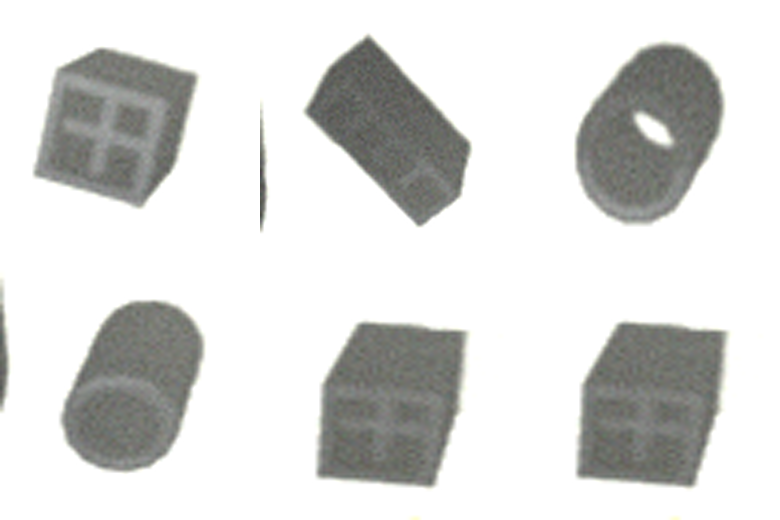

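Run:
```python
from h import *
# square A top face, w1
def rep(n,uv,z):
    im,t=load(n); w=ray("wrist",uv,z,t)[:,:2]*1000
    r=cv2.minAreaRect(w.astype(np.float32))
    print(n,"mean",w.mean(0).round(1),"sides",np.linalg.norm(w-np.roll(w,1,0),axis=1).round(1),"ang",round(r[2],1))
rep("w1",[(155.6,149.4),(184.4,156.4),(178.5,185.2),(150,176.8)],.048)
f=lambda x,y,ox,oy,sx,sy:(ox+x/sx,oy+y/sy)
# square B top face w3: origin(165,215) sx 260/60 sy 260/70 panel origin (260,260)
rep("w3",[f(x-260,y-260,165,215,260/60,260/70) for x,y in((324,385),(440,402),(434,487),(318,475))],.048)
# sleeves: mask in top view & wrist silhouettes
im=cv2.imread("pics/top0.png")
for (u,v) in((246,237),(289,232)):
    c=cv2.resize(im[v-14:v+15,u-14:u+15],None,fx=8,fy=8,interpolation=cv2.INTER_CUBIC)
    cv2.imwrite(f"pics/s{u}.png",cv2.convertScaleAbs(c,alpha=1.8))
# silhouettes
for n,roi in(("w2",(150,170,205,225)),("w2",(160,250,215,315)),("w3",(140,10,205,80))):
    im2,t=load(n); x0,y0,x1,y1=roi
    m=np.zeros(im2.shape[:2],np.uint8); m[y0:y1,x0:x1]=(im2.max(2)[y0:y1,x0:x1]<60)
    cs,_=cv2.findContours(m,0,1); c=cv2.convexHull(max(cs,key=cv2.contourArea))[:,0,:]
    print(n,c.min(0),c.max(0))
im2,_=load("w2")
P=cv2.resize(cv2.convertScaleAbs(im2[60:140,150:230],alpha=2.4),(400,400),interpolation=cv2.INTER_CUBIC)
im3,_=load("w3")
Q=cv2.resize(cv2.convertScaleAbs(im3[10:90,135:215],alpha=2.4),(400,400),interpolation=cv2.INTER_CUBIC)
cv2.imwrite("pics/pq.png",np.hstack([P,Q]))
a=cv2.imread("pics/s246.png");b=cv2.imread("pics/s289.png"); cv2.imwrite("pics/ss.png",np.hstack([a,b]))
```

```text
w1 mean [435.  222.2] sides [29.5 29.5 31.2 30.2] ang 75.6
w3 mean [ 459.3 -329.3] sides [30.1 29.8 28.6 30.3] ang 82.7
w2 [156 181] [193 217]
w2 [171 262] [204 303]
w3 [149  23] [193  67]
```

View pics/pq.png

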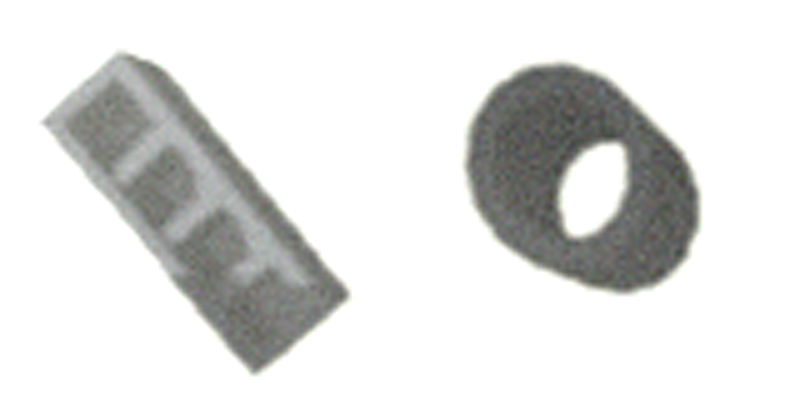

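View pics/ss.png

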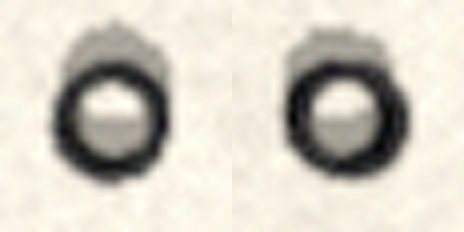

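Run:
```python
from h import *
im,t=load("w2")
w=ray("wrist",[(159,84.4),(201,134.4),(174.4,70.6)],.042,t)[:,:2]*1000
d=w[1]-w[0]; L=np.linalg.norm(d); d/=L; n=np.array([-d[1],d[0]]); 
if n@(w[2]-w[0])<0:n=-n
print("strip len",L,"dir",np.rad2deg(np.arctan2(d[1],d[0])),"w",(w[2]-w[0])@n,"centre",(w[0]+w[1])/2+11*n)
# strip in top
ti=cv2.imread("pics/top0.png"); m=np.zeros(ti.shape[:2],np.uint8); m[215:245,186:220]=(ti.max(2)[215:245,186:220]<75)
cs,_=cv2.findContours(m,0,1);c=max(cs,key=cv2.contourArea)[:,0,:]
r=cv2.minAreaRect((ray("top",c,.042)[:,:2]*1000).astype(np.float32));print("strip top",r)
print("sleeves top",ray("top",[(245.4,237.9),(288.3,232.4)],.05)[:,:2]*1000)
# wrist sleeves top circle: extremes
print("s1 w2 left,bottom",ray("wrist",[(155.5,206),(168,221.0)],.05,t)[:,:2]*1000)
im3,t3=load("w3")
print("s2 w3", ray("wrist",[(135+467/5,10+150/5),(135+560/5,10+62/5)],.05,t3)[:,:2]*1000)
for nm,u,ti_ in (("A",(155.5,241),0),("B",(380.2,224.1),0)):
    x,y=map(int,u); m=np.zeros(ti.shape[:2],np.uint8); m[y-14:y+14,x-14:x+14]=(ti.max(2)[y-14:y+14,x-14:x+14]<75)
    cs,_=cv2.findContours(m,0,1);c=max(cs,key=cv2.contourArea)[:,0,:]
    r=cv2.minAreaRect((ray("top",c,.048)[:,:2]*1000).astype(np.float32));print(nm,r)
print("bottle,yellow,tape", ray("top",[(334,214)],.066),ray("top",[(415,227)],.048),ray("top",[(112,218)],.02))
```

```text
strip len 61.89894311658848 dir -50.821068742022526 w 20.251486079507345 centre [459.09480781 107.38560306]
strip top ((459.503662109375, 104.0091552734375), (24.113117218017578, 66.81744384765625), 39.539154052734375)
sleeves top [[ 4.37017034e+02  2.83483195e-01]
 [ 4.47063806e+02 -1.02427082e+02]]
s1 w2 left,bottom [[420.60023252   2.21700786]
 [432.67496723 -14.61050087]]
s2 w3 [[ 502.41165205 -101.04217243]
 [ 519.40538301  -86.3218079 ]]
A ((436.2691345214844, 215.65350341796875), (40.056522369384766, 36.40700912475586), 73.10394287109375)
B ((461.121337890625, -322.55206298828125), (43.65705490112305, 32.132347106933594), 84.22752380371094)
bottle,yellow,tape [[ 0.48739163 -0.21013518  0.066     ]] [[ 0.45095018 -0.40503968  0.048     ]] [[0.49453132 0.32986787 0.02      ]]
```

Measured, with wrist and top views agreeing to about 3 mm:

| Part | x, y (m) | Jaw angle |
|---|---|---|
| Square A | .435, .221 | -15° |
| Square B | .460, -.329 | -6.5° |
| Strip | .459, .1055 | 39° |
| Sleeve 1 | .438, .002 | any |
| Sleeve 2 | .447, -.102 | any |

The tray outlines measure 200 x 73 mm, as they should. The close crop of square B shows four black cells, and the yellow one lies farther right, so I start with B.

```bash
python3 -c "
from h import *
go(.46,-.329,.016,-6.5)"
```

```text
t 3.75 tcp [ 0.5254 -0.2216  0.2311] psi 0.48 j [-0.51  0.37  0.07  1.27  0.    1.05] op 0.0847 F [-0.6  0.   0.2] tilt 0.07
twist 0.122 shift [-0.1143 -0.0528  0.215 ]
```

Call:
{"op": "step_arm", "data": {"xyz": [[0,0,0],[-0.038,-0.018,0.02],[-0.038,-0.018,0.02],[-0.038,-0.017,0.02],[0,0,0.045],[0,0,0.02],[0,0,0],[0,0,0]], "twist": [0.122,0,0,0,0,0,0,0], "grip": [0.085,0.085,0.085,0.085,0.085,0.085,0.085,0.085]}}

```text
t: 4.55
tcp_pos: [0.4599, -0.3291, 0.1068]
tcp_rot: [0.746, 0.666, 0.0, -0.0]
contact_force: [0.1, -0.8, 0.8]
opening: 0.0851
```

```bash
python3 -c "
from h import *
go(.46,-.329,.016,-6.5); snap('b1'); cv2.imwrite('pics/b1s.png',bot.capture('side'))"
```

```text
t 4.55 tcp [ 0.4599 -0.3291  0.1068] psi -6.49 j [-0.73  0.42 -0.18  0.97  0.    0.95] op 0.0851 F [ 0.1 -0.8  0.8] tilt 0.03
twist 0.0 shift [0.     0.0001 0.0908]
```

View pics/b1.png

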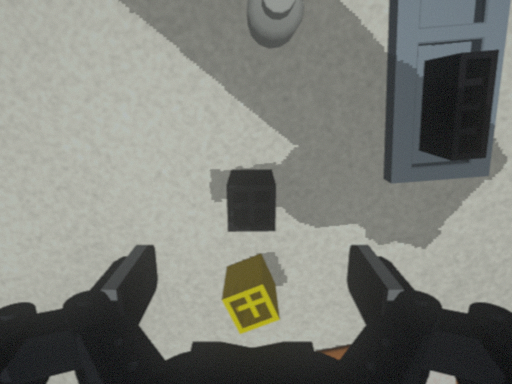

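View pics/b1s.png

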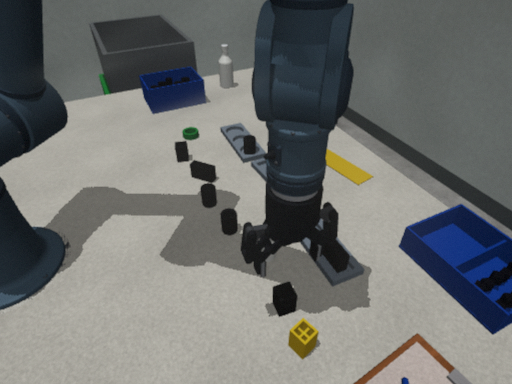

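The black square's top face at (251,207) sits where the TCP axis projects at that height (row 210). The yellow part is clear, at (250,300). Descending.

Call:
{"op": "step_arm", "data": {"xyz": [[0,0,0.035],[0,0,0.035],[0,0,0.021],[0,0,0],[0,0,0],[0,0,0],[0,0,0],[0,0,0]], "twist": [0,0,0,0,0,0,0,0], "grip": [0.085,0.085,0.085,0.085,0.02,0.02,0.02,0.02], "newtons": 40}}

```text
t: 5.45
tcp_pos: [0.4603, -0.3318, 0.017]
tcp_rot: [0.747, 0.665, 0.0, 0.002]
contact_force: [0.1, -0.5, 0.3]
opening: 0.0313
```

Call:
{"op": "step_arm", "data": {"xyz": [[0,0,0],[0,0,0],[0,0,0],[0,0,0]], "twist": [0,0,0,0], "grip": [0.02,0.02,0.02,0.02]}}

```text
t: 5.85
tcp_pos: [0.4603, -0.3318, 0.0169]
tcp_rot: [0.747, 0.665, 0.0, 0.002]
contact_force: [-0.1, 0.8, 7.1]
opening: 0.0316
```

```bash
python3 -c "
from h import *
go(.46,-.329,.11)"
```

```text
t 5.85 tcp [ 0.4603 -0.3318  0.0169] psi -6.65 j [-0.74  0.51 -0.29  0.76  0.    0.95] op 0.0316 F [-0.1  0.8  7.1] tilt 0.18
twist 0 shift [ 0.0026 -0.0004 -0.0931]
```

Call:
{"op": "step_arm", "data": {"xyz": [[0,0,-0.03],[0,0,-0.04],[0,0,-0.04],[0,0,0]], "twist": [0,0,0,0], "grip": [0.02,0.02,0.02,0.02]}}

```text
t: 6.25
tcp_pos: [0.4624, -0.3337, 0.1316]
tcp_rot: [0.747, 0.665, 0.001, 0.006]
contact_force: [0.1, -0.5, -0.6]
opening: 0.0316
```

```bash
python3 -c "
from h import *
go(.6356,.0018,.12,3.1)"
```

```text
t 6.25 tcp [ 0.4624 -0.3337  0.1316] psi -6.65 j [-0.74  0.4  -0.14  1.01  0.    0.95] op 0.0316 F [ 0.1 -0.5 -0.6] tilt 0.64
twist -0.17 shift [0.3257 0.1909 0.0106]
```

Call:
{"op": "step_arm", "data": {"xyz": [[0,0,0],[0,0,0],[0.04,0.024,0],[0.04,0.024,0],[0.04,0.024,0],[0.04,0.024,0],[0.04,0.024,0],[0.04,0.024,0]], "twist": [-0.085,-0.085,0,0,0,0,0,0], "grip": [0.02,0.02,0.02,0.02,0.02,0.02,0.02,0.02]}}

```text
t: 7.05
tcp_pos: [0.5902, -0.0815, 0.1246]
tcp_rot: [0.688, 0.726, -0.0, -0.0]
contact_force: [0.7, -1.1, -0.2]
opening: 0.0314
```

Call:
{"op": "step_arm", "data": {"xyz": [[0.04,0.024,0],[0.04,0.023,0],[0,0,0],[0,0,0],[0,0,0]], "twist": [0,0,0,0,0], "grip": [0.02,0.02,0.02,0.02,0.02]}}

```text
t: 7.55
tcp_pos: [0.6319, -0.0016, 0.1247]
tcp_rot: [0.688, 0.726, -0.001, -0.0]
contact_force: [0.1, 0.9, 0.9]
opening: 0.0313
```

```bash
python3 -c "
from h import *
go(.6356,.0018,.020,3.1); snap('b2')"
```

```text
t 7.55 tcp [ 0.6319 -0.0016  0.1247] psi 3.05 j [-0.1   0.54  0.06  1.09 -0.    1.41] op 0.0313 F [0.1 0.9 0.9] tilt 0.08
twist -0.001 shift [0.0032 0.0041 0.1047]
```

View pics/b2.png

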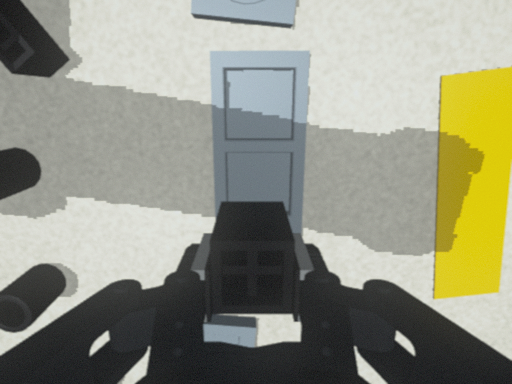

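Call:
{"op": "step_arm", "data": {"xyz": [[0.002,0.004,0.03],[0,0,0.035],[0,0,0.025],[0,0,0.01],[0,0,0.003],[0,0,0],[0,0,0]], "twist": [0,0,0,0,0,0,0], "grip": [0.02,0.02,0.02,0.02,0.02,0.02,0.02]}}

```text
t: 8.3
tcp_pos: [0.6379, 0.0008, 0.024]
tcp_rot: [0.688, 0.726, 0.001, 0.001]
contact_force: [0.0, 0.4, 0.6]
opening: 0.0317
```

Call:
{"op": "step_arm", "data": {"xyz": [[0,-0.002,0.002],[0,0,0.001],[0,0,0],[0,0,0]], "twist": [0,0,0,0], "grip": [0.02,0.02,0.02,0.02]}}

```text
t: 8.7
tcp_pos: [0.635, 0.0012, 0.0199]
tcp_rot: [0.688, 0.726, 0.0, 0.0]
contact_force: [0.3, 0.8, 3.1]
opening: 0.0317
```

Call:
{"op": "step_arm", "data": {"xyz": [[0,0,0],[0,0,0],[0,0,0],[0,0,-0.03],[0,0,-0.04],[0,0,-0.04],[0,0,0]], "twist": [0,0,0,0,0,0,0], "grip": [0.06,0.06,0.06,0.06,0.06,0.06,0.06]}}

```text
t: 9.4
tcp_pos: [0.6388, 0.0008, 0.136]
tcp_rot: [0.688, 0.726, 0.004, 0.004]
contact_force: [1.2, -0.9, 1.1]
opening: 0.06
```

```bash
python3 -c "
from h import *
go(.447,-.102,.11,3); snap('b3')"
```

```text
t 9.4 tcp [0.6388 0.0008 0.136 ] psi 3.1 j [-0.1   0.54  0.08  1.1   0.    1.42] op 0.06 F [ 1.2 -0.9  1.1] tilt 0.65
twist 0.002 shift [-0.0926 -0.1972  0.0239]
```

View pics/b3.png

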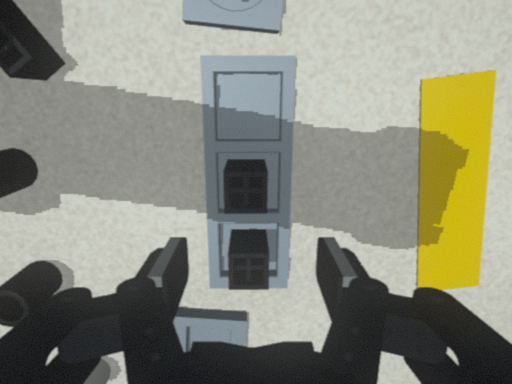

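Square B stands in the middle pocket at (245,185), next to the sample at (248,258). Next is sleeve 2.

Call:
{"op": "step_arm", "data": {"xyz": [[-0.0185,-0.0395,0],[-0.0185,-0.0395,0],[-0.0185,-0.0395,0.005],[-0.0185,-0.0395,0.01],[-0.0185,-0.039,0.01],[0,0,0],[0,0,0]], "twist": [0,0,0,0,0,0,0], "grip": [0.08,0.08,0.08,0.08,0.08,0.08,0.08]}}

```text
t: 10.15
tcp_pos: [0.4407, -0.1015, 0.1029]
tcp_rot: [0.688, 0.725, -0.0, -0.002]
contact_force: [0.1, -0.7, -0.6]
opening: 0.0799
```

```bash
python3 -c "
from h import *
go(.447,-.102,.017,3); snap('s1')"
```

```text
t 10.15 tcp [ 0.4407 -0.1015  0.1029] psi 3.0 j [-0.37  0.22 -0.48  0.87  0.    1.15] op 0.0799 F [ 0.1 -0.7 -0.6] tilt 0.19
twist -0.0 shift [-0.0009  0.0065  0.0859]
```

View pics/s1.png

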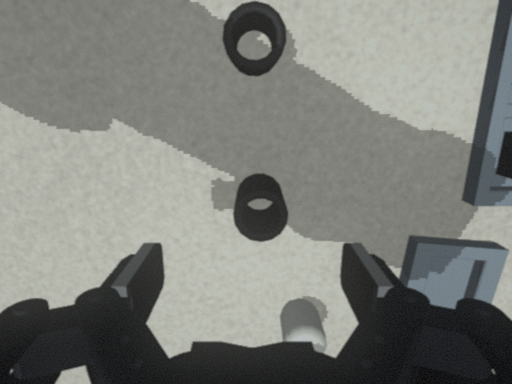

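Call:
{"op": "step_arm", "data": {"xyz": [[-0.003,0.006,0.01],[0,0,0.04],[0,0,0.035],[0,0,0],[0,0,0],[0,0,0],[0,0,0],[0,0,0]], "twist": [0,0,0,0,0,0,0,0], "grip": [0.08,0.08,0.08,0.08,0.025,0.025,0.025,0.025]}}

```text
t: 11.0
tcp_pos: [0.4508, -0.1051, 0.021]
tcp_rot: [0.688, 0.726, 0.001, 0.002]
contact_force: [-0.2, 0.3, 5.5]
opening: 0.034
```

```bash
python3 -c "
from h import *
go(.6237,.2835,.12,-2.4)"
```

```text
t 11.0 tcp [ 0.4508 -0.1051  0.021 ] psi 3.1 j [-0.37  0.34 -0.58  0.65  0.    1.15] op 0.034 F [-0.2  0.3  5.5] tilt 0.22
twist 0.096 shift [ 0.3954  0.1568 -0.0988]
```

Call:
{"op": "step_arm", "data": {"xyz": [[0,0,-0.02],[0,0,-0.04],[0,0,-0.035],[0,0,0],[0.044,0.0174,0],[0.044,0.0174,0],[0.044,0.0174,0],[0.044,0.0174,0]], "twist": [0,0,0,0.096,0,0,0,0], "grip": [0.025,0.025,0.025,0.025,0.025,0.025,0.025,0.025]}}

```text
t: 11.8
tcp_pos: [0.5269, 0.07, 0.1154]
tcp_rot: [0.722, 0.692, 0.001, 0.001]
contact_force: [1.2, -1.2, 0.3]
opening: 0.0339
```

Call:
{"op": "step_arm", "data": {"xyz": [[0.044,0.0174,0],[0.044,0.0174,0],[0.044,0.0174,0],[0.044,0.0174,0],[0.044,0.0174,0],[0,0,0],[0,0,0],[0,0,0]], "twist": [0,0,0,0,0,0,0,0], "grip": [0.025,0.025,0.025,0.025,0.025,0.025,0.025,0.025]}}

```text
t: 12.6
tcp_pos: [0.6217, 0.2837, 0.1147]
tcp_rot: [0.722, 0.692, -0.0, 0.0]
contact_force: [0.0, -0.8, -1.5]
opening: 0.0341
```

```bash
python3 -c "
from h import *
go(.6237,.2835,.024,-2.4); snap('s2')"
```

```text
t 12.6 tcp [0.6217 0.2837 0.1147] psi -2.44 j [ 0.34  0.65  0.22  1.14 -0.    1.95] op 0.0341 F [ 0.  -0.8 -1.5] tilt 0.02
twist -0.001 shift [-0.0001  0.002   0.0907]
```

View pics/s2.png

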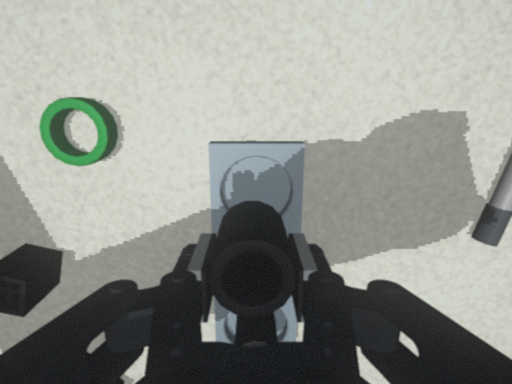

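Call:
{"op": "step_arm", "data": {"xyz": [[0,0,0.03],[0,0,0.03],[0,0,0.02],[0,0,0.008],[0,0,0],[0,0,0]], "twist": [0,0,0,0,0,0], "grip": [0.025,0.025,0.025,0.025,0.025,0.025]}}

```text
t: 13.25
tcp_pos: [0.6227, 0.2841, 0.0276]
tcp_rot: [0.722, 0.692, 0.001, 0.0]
contact_force: [-0.2, 1.0, 0.3]
opening: 0.0336
```

Call:
{"op": "step_arm", "data": {"xyz": [[0,0,0.002],[0,0,0.002],[0,0,0],[0,0,0]], "twist": [0,0,0,0], "grip": [0.025,0.025,0.025,0.025]}}

```text
t: 13.65
tcp_pos: [0.623, 0.2848, 0.0241]
tcp_rot: [0.722, 0.692, 0.001, 0.001]
contact_force: [-0.7, -1.3, 5.0]
opening: 0.0338
```

Call:
{"op": "step_arm", "data": {"xyz": [[0,0,0],[0,0,0],[0,0,0],[0,0,-0.03],[0,0,-0.04],[0,0,-0.04],[0,0,0]], "twist": [0,0,0,0,0,0,0], "grip": [0.06,0.06,0.06,0.06,0.06,0.06,0.06]}}

```text
t: 14.35
tcp_pos: [0.626, 0.286, 0.1395]
tcp_rot: [0.722, 0.692, 0.005, 0.002]
contact_force: [1.3, 0.7, 0.8]
opening: 0.0602
```

```bash
python3 -c "
from h import *
go(.435,.221,.12,-15); snap('s3')"
```

```text
t 14.35 tcp [0.626  0.286  0.1395] psi -2.4 j [0.34 0.64 0.27 1.19 0.   1.95] op 0.0602 F [1.3 0.7 0.8] tilt 0.68
twist 0.22 shift [-0.1124 -0.1679  0.0171]
```

View pics/s3.png

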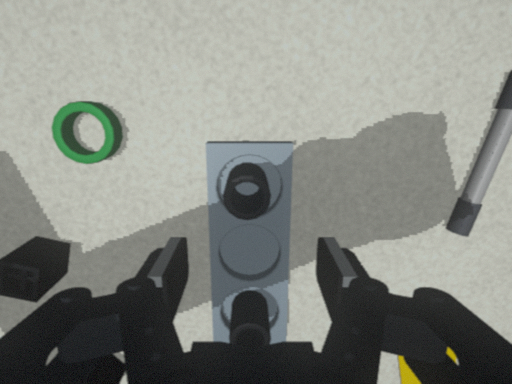

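The sleeve stands in the end pocket at (247,190). Next is square A.

Call:
{"op": "step_arm", "data": {"xyz": [[0,0,0],[0,0,0],[-0.0225,-0.033,0.004],[-0.0225,-0.033,0.004],[-0.0225,-0.033,0.004],[-0.0225,-0.033,0.004],[-0.0225,-0.033,0.004],[0,0,0]], "twist": [0.11,0.11,0,0,0,0,0,0], "grip": [0.08,0.08,0.08,0.08,0.08,0.08,0.08,0.08]}}

```text
t: 15.2
tcp_pos: [0.4226, 0.2151, 0.1079]
tcp_rot: [0.793, 0.609, -0.007, -0.003]
contact_force: [-0.3, 0.2, 0.6]
opening: 0.0803
```

Call:
{"op": "step_arm", "data": {"xyz": [[0,0,0],[0,0,0]], "twist": [0,0], "grip": [0.08,0.08]}}

```text
t: 15.4
tcp_pos: [0.4346, 0.219, 0.1122]
tcp_rot: [0.793, 0.609, 0.001, 0.0]
contact_force: [0.2, -0.4, 0.1]
opening: 0.0796
```

```bash
python3 -c "
from h import *
go(.435,.221,.016,-15); snap('a1')"
```

```text
t 15.4 tcp [0.4346 0.219  0.1122] psi -15.01 j [ 0.34  0.27 -0.39  0.91  0.    2.17] op 0.0796 F [ 0.2 -0.4  0.1] tilt 0.07
twist -0.0 shift [ 0.0019 -0.0003  0.0962]
```

View pics/a1.png

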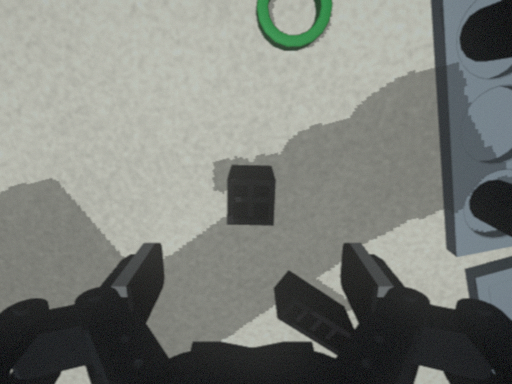

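Call:
{"op": "step_arm", "data": {"xyz": [[0.003,0,0.02],[0,0,0.04],[0,0,0.037],[0,0,0],[0,0,0],[0,0,0],[0,0,0],[0,0,0]], "twist": [0,0,0,0,0,0,0,0], "grip": [0.08,0.08,0.08,0.08,0.02,0.02,0.02,0.02]}}

```text
t: 16.25
tcp_pos: [0.4364, 0.2224, 0.0173]
tcp_rot: [0.793, 0.609, 0.002, 0.001]
contact_force: [-0.0, -0.1, 5.7]
opening: 0.0313
```

```bash
python3 -c "
from h import *
go(.6322,.0637,.12,3.1)"
```

```text
t 16.25 tcp [0.4364 0.2224 0.0173] psi -15.01 j [ 0.34  0.39 -0.51  0.67  0.    2.17] op 0.0313 F [-0.  -0.1  5.7] tilt 0.25
twist -0.316 shift [-0.1689  0.1874 -0.1021]
```

Call:
{"op": "step_arm", "data": {"xyz": [[0,0,-0.02],[0,0,-0.04],[0,0,-0.04],[0,0,0],[0,0,0],[0,0,0],[-0.028,0.031,0],[-0.028,0.031,0]], "twist": [0,0,0,-0.105,-0.105,-0.106,0,0], "grip": [0.02,0.02,0.02,0.02,0.02,0.02,0.02,0.02]}}

```text
t: 17.05
tcp_pos: [0.4997, 0.1691, 0.1164]
tcp_rot: [0.687, 0.727, 0.001, 0.0]
contact_force: [0.6, 0.9, -0.2]
opening: 0.031
```

Call:
{"op": "step_arm", "data": {"xyz": [[-0.028,0.031,0],[-0.028,0.031,0],[-0.028,0.031,0],[-0.028,0.031,0],[0,0,0],[0,0,0],[0,0,0]], "twist": [0,0,0,0,0,0,0], "grip": [0.02,0.02,0.02,0.02,0.02,0.02,0.02]}}

```text
t: 17.75
tcp_pos: [0.6282, 0.0645, 0.1156]
tcp_rot: [0.688, 0.726, -0.0, -0.0]
contact_force: [-0.3, 0.5, -0.3]
opening: 0.0314
```

```bash
python3 -c "
from h import *
go(.6322,.0637,.020,3.1); snap('a2')"
```

```text
t 17.75 tcp [0.6282 0.0645 0.1156] psi 3.13 j [0.   0.54 0.04 1.07 0.   1.52] op 0.0314 F [-0.3  0.5 -0.3] tilt 0.05
twist 0.001 shift [-0.0011  0.004   0.0956]
```

View pics/a2.png

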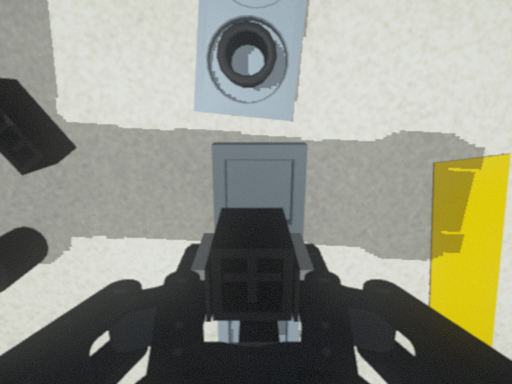

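Call:
{"op": "step_arm", "data": {"xyz": [[0,0.003,0.03],[0,0,0.03],[0,0,0.022],[0,0,0.01],[0,0,0.002],[0,0,0],[0,0,0]], "twist": [0,0,0,0,0,0,0], "grip": [0.02,0.02,0.02,0.02,0.02,0.02,0.02]}}

```text
t: 18.5
tcp_pos: [0.633, 0.0643, 0.0227]
tcp_rot: [0.688, 0.726, 0.001, 0.001]
contact_force: [-0.1, -0.8, -0.6]
opening: 0.0314
```

Call:
{"op": "step_arm", "data": {"xyz": [[0,0,0.002],[0,0,0.001],[0,0,0],[0,0,0]], "twist": [0,0,0,0], "grip": [0.02,0.02,0.02,0.02]}}

```text
t: 18.9
tcp_pos: [0.6333, 0.0641, 0.0203]
tcp_rot: [0.688, 0.726, 0.001, 0.001]
contact_force: [-1.6, 0.0, 7.3]
opening: 0.0314
```

Call:
{"op": "step_arm", "data": {"xyz": [[0,0,0],[0,0,0],[0,0,0],[0,0,-0.03],[0,0,-0.04],[0,0,-0.04],[0,0,0]], "twist": [0,0,0,0,0,0,0], "grip": [0.06,0.06,0.06,0.06,0.06,0.06,0.06]}}

```text
t: 19.6
tcp_pos: [0.6364, 0.064, 0.1349]
tcp_rot: [0.688, 0.726, 0.004, 0.004]
contact_force: [0.6, -0.1, -0.2]
opening: 0.06
```

```bash
python3 -c "
from h import *
go(.438,.002,.12,3); snap('a3')"
```

```text
t 19.6 tcp [0.6364 0.064  0.1349] psi 3.1 j [0.   0.54 0.08 1.1  0.   1.52] op 0.06 F [ 0.6 -0.1 -0.2] tilt 0.65
twist 0.002 shift [-0.0516 -0.2016  0.0126]
```

View pics/a3.png

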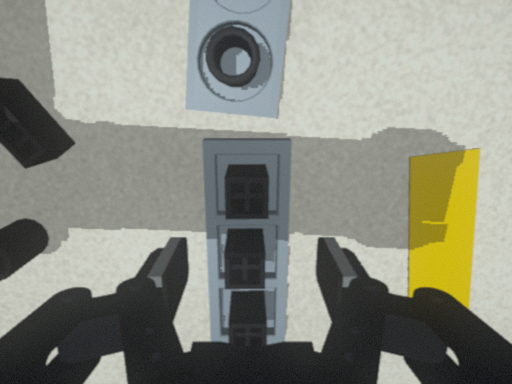

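Both squares are standing in their pockets at (247,190) and (244,255). Next is sleeve 1.

Call:
{"op": "step_arm", "data": {"xyz": [[-0.0105,-0.04,0],[-0.0105,-0.04,0],[-0.01,-0.04,0.005],[-0.01,-0.04,0.01],[-0.0105,-0.038,0.01],[0,0,0],[0,0,0],[0,0,0]], "twist": [0,0,0,0,0,0,0,0], "grip": [0.08,0.08,0.08,0.08,0.08,0.08,0.08,0.08]}}

```text
t: 20.45
tcp_pos: [0.4383, 0.0019, 0.1033]
tcp_rot: [0.688, 0.726, 0.0, 0.0]
contact_force: [0.5, -0.8, 0.5]
opening: 0.0801
```

```bash
python3 -c "
from h import *
go(.438,.002,.017,3); snap('c1')"
```

```text
t 20.45 tcp [0.4383 0.0019 0.1033] psi 3.1 j [-0.14  0.19 -0.52  0.86  0.    1.38] op 0.0801 F [ 0.5 -0.8  0.5] tilt 0.07
twist 0.002 shift [ 0.0002 -0.0004  0.0863]
```

View pics/c1.png

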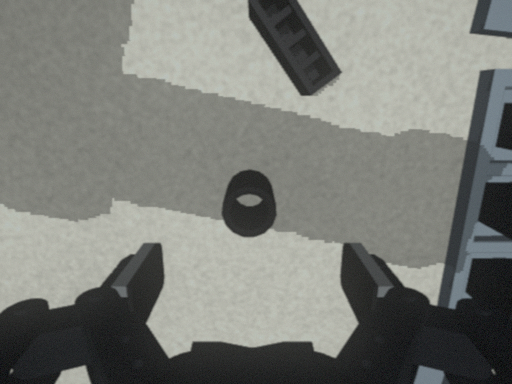

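Call:
{"op": "step_arm", "data": {"xyz": [[0,0,0.012],[0,0,0.04],[0,0,0.036],[0,0,0],[0,0,0],[0,0,0],[0,0,0],[0,0,0]], "twist": [0,0,0,0,0,0,0,0], "grip": [0.08,0.08,0.08,0.08,0.025,0.025,0.025,0.025]}}

```text
t: 21.3
tcp_pos: [0.4393, 0.0016, 0.0173]
tcp_rot: [0.688, 0.726, 0.001, 0.002]
contact_force: [-0.8, 0.0, 6.3]
opening: 0.0364
```

```bash
python3 -c "
from h import *
go(.621,.2216,.12,-2.4)"
```

```text
t 21.3 tcp [0.4393 0.0016 0.0173] psi 3.09 j [-0.14  0.3  -0.64  0.62  0.    1.38] op 0.0364 F [-0.8  0.   6.3] tilt 0.24
twist 0.096 shift [ 0.2273  0.1727 -0.1021]
```

Call:
{"op": "step_arm", "data": {"xyz": [[0,0,-0.02],[0,0,-0.045],[0,0,-0.04],[0,0,0],[0.038,0.029,0],[0.038,0.029,0],[0.038,0.029,0],[0.038,0.029,0]], "twist": [0,0,0,0.096,0,0,0,0], "grip": [0.025,0.025,0.025,0.025,0.025,0.025,0.025,0.025]}}

```text
t: 22.1
tcp_pos: [0.5612, 0.1505, 0.122]
tcp_rot: [0.722, 0.692, 0.001, 0.001]
contact_force: [0.6, -0.9, -0.2]
opening: 0.0355
```

Call:
{"op": "step_arm", "data": {"xyz": [[0.038,0.029,0],[0.038,0.029,0],[0,0,0],[0,0,0],[0,0,0]], "twist": [0,0,0,0,0], "grip": [0.025,0.025,0.025,0.025,0.025]}}

```text
t: 22.6
tcp_pos: [0.6201, 0.2217, 0.121]
tcp_rot: [0.722, 0.692, -0.0, 0.0]
contact_force: [-0.4, 0.4, -0.1]
opening: 0.0355
```

```bash
python3 -c "
from h import *
go(.621,.2216,.0205,-2.4); snap('c2')"
```

```text
t 22.6 tcp [0.6201 0.2217 0.121 ] psi -2.43 j [ 0.25  0.59  0.14  1.12 -0.    1.86] op 0.0355 F [-0.4  0.4 -0.1] tilt 0.01
twist -0.001 shift [-1.000e-04  9.000e-04  1.005e-01]
```

View pics/c2.png

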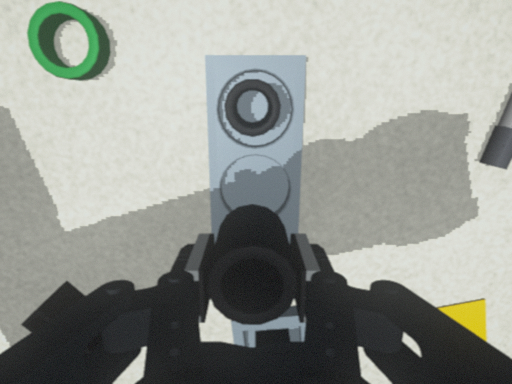

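Call:
{"op": "step_arm", "data": {"xyz": [[0,0,0.035],[0,0,0.035],[0,0,0.02],[0,0,0.007],[0,0,0],[0,0,0]], "twist": [0,0,0,0,0,0], "grip": [0.025,0.025,0.025,0.025,0.025,0.025]}}

```text
t: 23.25
tcp_pos: [0.6215, 0.2222, 0.0251]
tcp_rot: [0.722, 0.692, 0.001, 0.001]
contact_force: [0.5, 0.1, 0.2]
opening: 0.036
```

Call:
{"op": "step_arm", "data": {"xyz": [[0,0,0.003],[0,0,0.002],[0,0,0],[0,0,0]], "twist": [0,0,0,0], "grip": [0.025,0.025,0.025,0.025]}}

```text
t: 23.65
tcp_pos: [0.622, 0.2227, 0.0204]
tcp_rot: [0.722, 0.692, 0.001, 0.001]
contact_force: [-1.0, -0.5, 6.7]
opening: 0.0352
```

Call:
{"op": "step_arm", "data": {"xyz": [[0,0,0],[0,0,0],[0,0,0],[0,0,-0.03],[0,0,-0.04],[0,0,-0.04],[0,0,0]], "twist": [0,0,0,0,0,0,0], "grip": [0.06,0.06,0.06,0.06,0.06,0.06,0.06]}}

```text
t: 24.35
tcp_pos: [0.6247, 0.2235, 0.1352]
tcp_rot: [0.722, 0.692, 0.005, 0.003]
contact_force: [1.0, -0.2, 0.4]
opening: 0.0601
```

```bash
python3 -c "
from h import *
go(.459,.1055,.13,39); snap('c3')"
```

```text
t 24.35 tcp [0.6247 0.2235 0.1352] psi -2.4 j [0.25 0.59 0.17 1.14 0.   1.86] op 0.0601 F [ 1.  -0.2  0.4] tilt 0.66
twist -0.723 shift [ 0.0126 -0.2031  0.003 ]
```

View pics/c3.png

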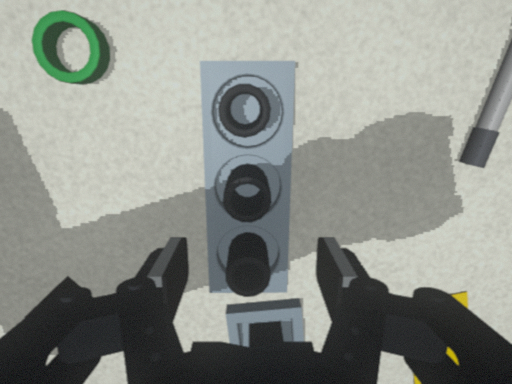

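Both sleeves are in their pockets at (246,108) and (247,192). Last is the strip.

Call:
{"op": "step_arm", "data": {"xyz": [[0,0,0],[0,0,0],[0,0,0],[0,0,0],[0,0,0],[0.0025,-0.041,0],[0.0025,-0.041,0],[0.0025,-0.041,0]], "twist": [-0.145,-0.145,-0.145,-0.145,-0.143,0,0,0], "grip": [0.07,0.07,0.07,0.07,0.07,0.07,0.07,0.07]}}

```text
t: 25.2
tcp_pos: [0.5179, 0.15, 0.1262]
tcp_rot: [0.43, 0.903, -0.001, -0.001]
contact_force: [-0.1, -0.6, 0.6]
opening: 0.0696
```

Call:
{"op": "step_arm", "data": {"xyz": [[0.0025,-0.04,0],[0.0025,-0.038,0.02],[0,0,0],[0,0,0],[0,0,0]], "twist": [0,0,0,0,0], "grip": [0.07,0.07,0.07,0.07,0.07]}}

```text
t: 25.7
tcp_pos: [0.4576, 0.1058, 0.1082]
tcp_rot: [0.43, 0.903, 0.0, 0.0]
contact_force: [0.0, 0.5, 0.0]
opening: 0.0698
```

```bash
python3 -c "
from h import *
go(.459,.1055,.015,39); snap('d1')"
```

```text
t 25.7 tcp [0.4576 0.1058 0.1082] psi 39.02 j [ 0.09  0.25 -0.44  0.89  0.    0.98] op 0.0698 F [0.  0.5 0. ] tilt 0.06
twist 0.0 shift [-0.0011  0.0009  0.0932]
```

View pics/d1.png

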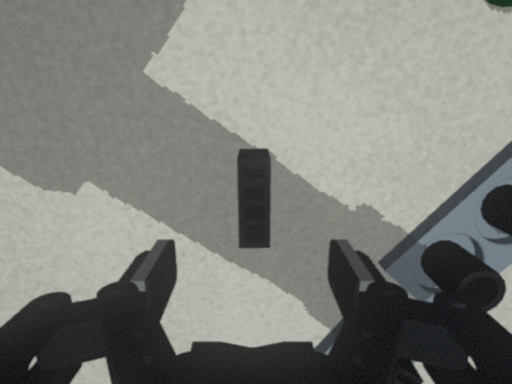

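Call:
{"op": "step_arm", "data": {"xyz": [[0,0.001,0.015],[0,0,0.04],[0,0,0.039],[0,0,0],[0,0,0],[0,0,0],[0,0,0],[0,0,0]], "twist": [0,0,0,0,0,0,0,0], "grip": [0.07,0.07,0.07,0.07,0.01,0.01,0.01,0.01]}}

```text
t: 26.55
tcp_pos: [0.4597, 0.1065, 0.0163]
tcp_rot: [0.43, 0.903, 0.001, 0.002]
contact_force: [0.2, 0.2, 6.7]
opening: 0.0211
```

Call:
{"op": "step_arm", "data": {"xyz": [[0,0,0],[0,0,0]], "twist": [0,0], "grip": [0.01,0.01]}}

```text
t: 26.75
tcp_pos: [0.4597, 0.1065, 0.0163]
tcp_rot: [0.43, 0.903, 0.001, 0.002]
contact_force: [-0.4, 0.5, 7.4]
opening: 0.0213
```

```bash
python3 -c "
from h import *
go(.6038,-.1858,.12,-1.9)"
```

```text
t 26.75 tcp [0.4597 0.1065 0.0163] psi 39.02 j [ 0.09  0.36 -0.56  0.65  0.    0.98] op 0.0213 F [-0.4  0.5  7.4] tilt 0.27
twist 0.714 shift [-0.2872  0.1542 -0.1032]
```

Call:
{"op": "step_arm", "data": {"xyz": [[0,0,-0.02],[0,0,-0.045],[0,0,-0.04],[0,0,0],[0,0,0],[0,0,0],[0,0,0],[0,0,0]], "twist": [0,0,0,0.143,0.143,0.143,0.143,0.142], "grip": [0.01,0.01,0.01,0.01,0.01,0.01,0.01,0.01]}}

```text
t: 27.55
tcp_pos: [0.4575, 0.1062, 0.12]
tcp_rot: [0.721, 0.693, 0.0, 0.0]
contact_force: [0.2, -0.6, -0.3]
opening: 0.0212
```

Call:
{"op": "step_arm", "data": {"xyz": [[-0.041,0.022,0],[-0.041,0.022,0],[-0.041,0.022,0],[-0.041,0.022,0],[-0.041,0.022,0],[-0.041,0.022,0],[-0.041,0.022,0],[0,0,0]], "twist": [0,0,0,0,0,0,0,0], "grip": [0.01,0.01,0.01,0.01,0.01,0.01,0.01,0.01]}}

```text
t: 28.35
tcp_pos: [0.6043, -0.1917, 0.1196]
tcp_rot: [0.721, 0.693, 0.0, 0.002]
contact_force: [-0.6, 0.1, -0.6]
opening: 0.0211
```

Call:
{"op": "step_arm", "data": {"xyz": [[0,0,0],[0,0,0]], "twist": [0,0], "grip": [0.01,0.01]}}

```text
t: 28.55
tcp_pos: [0.6011, -0.1848, 0.1194]
tcp_rot: [0.718, 0.696, 0.0, -0.0]
contact_force: [0.2, -0.1, -0.1]
opening: 0.0216
```

```bash
python3 -c "
from h import *
go(.6038,-.1858,.0195,-1.9); snap('d2')"
```

```text
t 28.55 tcp [ 0.6011 -0.1848  0.1194] psi -1.86 j [-0.4   0.54  0.04  1.07  0.    1.2 ] op 0.0216 F [ 0.2 -0.1 -0.1] tilt 0.06
twist 0.001 shift [-0.001   0.0027  0.0999]
```

View pics/d2.png

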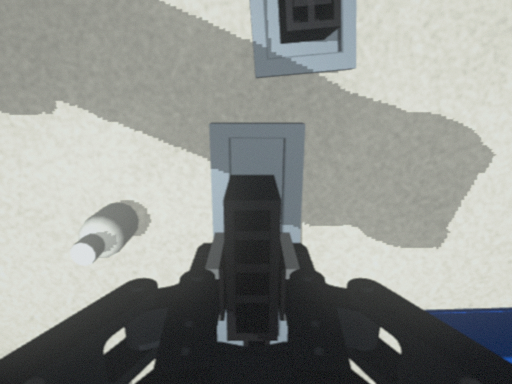

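Call:
{"op": "step_arm", "data": {"xyz": [[0,0.001,0.035],[0,0,0.035],[0,0,0.02],[0,0,0.006],[0,0,0],[0,0,0]], "twist": [0,0,0,0,0,0], "grip": [0.01,0.01,0.01,0.01,0.01,0.01]}}

```text
t: 29.2
tcp_pos: [0.6037, -0.1856, 0.0248]
tcp_rot: [0.718, 0.696, 0.0, 0.001]
contact_force: [0.2, -0.3, -0.1]
opening: 0.021
```

Call:
{"op": "step_arm", "data": {"xyz": [[0,0,0.003],[0,0,0.002],[0,0,0],[0,0,0]], "twist": [0,0,0,0], "grip": [0.01,0.01,0.01,0.01]}}

```text
t: 29.6
tcp_pos: [0.6039, -0.1861, 0.0194]
tcp_rot: [0.719, 0.695, 0.001, 0.001]
contact_force: [0.6, 1.0, 4.3]
opening: 0.0214
```

Call:
{"op": "step_arm", "data": {"xyz": [[0,0,0],[0,0,0],[0,0,0],[0,0,-0.03],[0,0,-0.04],[0,0,-0.04],[0,0,0]], "twist": [0,0,0,0,0,0,0], "grip": [0.05,0.05,0.05,0.05,0.05,0.05,0.05]}}

```text
t: 30.3
tcp_pos: [0.6066, -0.1874, 0.1347]
tcp_rot: [0.719, 0.695, 0.002, 0.005]
contact_force: [-0.2, 1.1, 1.0]
opening: 0.0499
```

Call:
{"op": "step_arm", "data": {"xyz": [[0,-0.04,-0.02],[0,-0.04,-0.02],[0,-0.04,-0.02],[0,-0.04,-0.02],[0,-0.04,-0.01],[0,0,0],[0,0,0]], "twist": [0,0,0,0,0,0,0], "grip": [0.05,0.05,0.05,0.05,0.05,0.05,0.05]}}

```text
t: 31.0
tcp_pos: [0.4026, -0.1793, 0.2182]
tcp_rot: [0.719, 0.695, 0.0, 0.0]
contact_force: [1.6, -1.5, -1.0]
opening: 0.0501
```

```bash
python3 -c "
from h import *
go(.45,-.1858,.2,-1.9); a=snap('e1'); b=bot.capture('top'); c=bot.capture('side'); cv2.imwrite('pics/etop.png',b);cv2.imwrite('pics/eside.png',c)
cv2.imwrite('pics/e.png',np.hstack([cv2.resize(b[120:260,90:400],(400,180)),cv2.resize(c[60:320,150:400],(400,416))[:180]]) )
cv2.imwrite('pics/etz.png',cv2.resize(b[120:260,90:390],(800,373),interpolation=cv2.INTER_CUBIC))"
```

```text
t 31.0 tcp [ 0.4026 -0.1793  0.2182] psi -1.95 j [-0.56  0.11 -0.3   1.16  0.    1.04] op 0.0501 F [ 1.6 -1.5 -1. ] tilt 0.05
twist -0.001 shift [-0.005   0.0476  0.0182]
```

View pics/etz.png

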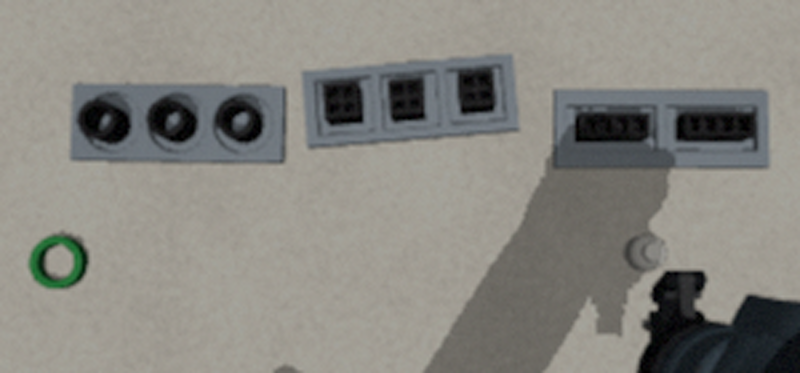

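View pics/eside.png

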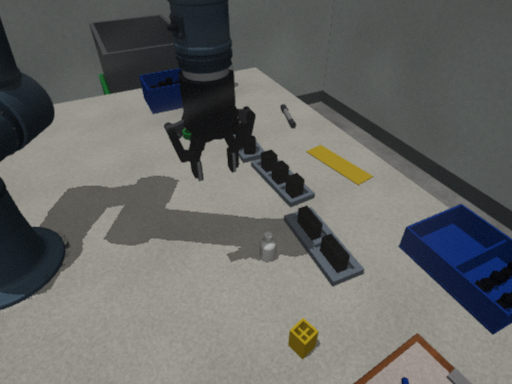

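View pics/e1.png

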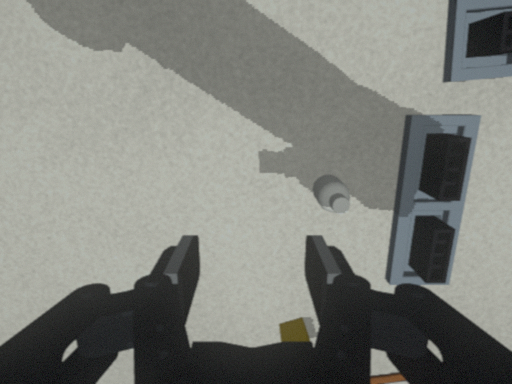

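All five pockets are filled and the bottle and tape have not moved. A quick numeric check before handing in.

Run:
```python
from h import *
im=cv2.imread("pics/etop.png"); m=(im.max(2)<60).astype(np.uint8)
T={"round":((.6211,.2216),87.6),"square":((.6356,.0018),93.1),"long":((.6022,-.2328),88.1)}
cs,_=cv2.findContours(m,0,1)
for c in cs:
    if cv2.contourArea(c)<60: continue
    (u,v),_r=cv2.minEnclosingCircle(c)
    r=cv2.boundingRect(c); u=r[0]+(r[2]-1)/2; v=r[1]+(r[3]-1)/2
    if not(90<u<375 and 130<v<195):continue
    p=ray("top",(u,v),.03)[0,:2]   # about mid height, cancels parallax
    for k,(c0,a) in T.items():
        a=np.deg2rad(a); y=np.array([np.cos(a),np.sin(a)]); x=np.array([y[1],-y[0]])
        d=p-c0
        if abs(d@y)<.1: print(k,"x %.1f y %.1f mm"%(d@x*1000,d@y*1000), r)
t0=cv2.imread("pics/top0.png")
print("bottle/tape diff",[ (np.abs(im[a:b,c:d].astype(int)-t0[a:b,c:d]).max(2)>60).sum() for a,b,c,d in((203,225,322,345),(204,232,98,126))])
```

```text
long x 1.0 y -49.5 mm (344, 162, 30, 11)
long x -0.5 y 48.7 mm (305, 162, 28, 12)
round x 0.3 y 63.4 mm (119, 157, 20, 17)
round x 4.1 y -61.7 mm (171, 156, 17, 17)
round x 3.5 y 0.3 mm (145, 156, 19, 17)
square x 2.3 y 61.1 mm (211, 150, 15, 17)
square x -0.2 y 1.8 mm (236, 149, 13, 17)
square x 1.7 y -62.9 mm (262, 146, 13, 17)
bottle/tape diff [np.int64(19), np.int64(0)]
```

```bash
python3 -c "
from plant import bot
print(bot.job_done(), bot.state()['t'])"
```

```text
the job is handed in; nothing more can be done
the job is handed in; nothing more can be done
```

All five loose parts are in the trays with their own samples and let go, and I handed the job in at about 31 s of the 109 s allowed. The two sleeves are in the round tray's middle and end pockets, the two squares likewise in the square tray, and the strip is in the long tray's empty pocket.

- **Position:** in the last top view each part lies within about 4 mm of its pocket centre on both tray axes (the limit is 15 mm). The fixed samples measured the same way come out within about 4 mm too.
- **Upright and seated:** I judged this only from the side and wrist pictures, not by a measured angle or height. At each release the tool was about 3 mm above its height at grasp, matching the pocket floor, with a push of 3–7 N.
- **Bottle and tape:** the tape's patch in the top view did not change. The bottle's patch changed by 19 pixels, which I put down to the arm's shadow now falling on it, since nothing came near it.
- **Disagreements:** the wrist and top views differed by up to about 3 mm on where the parts stood at the start; neither this nor any other check affected a grasp or a placing.

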